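# Re-clock a mower wheel spindle in the yoke vice and fit its spacers

## Robot

A 6-joint arm with a two-finger parallel gripper is mounted at the origin on the work surface. World frame = base frame: x ahead of the robot, y to its left, z up, the work surface at z = 0. Lengths are in m, angles in rad, forces in N, time in s.
With the tool pointing down it reaches from about 0.25 to 0.725 m from the base axis. Payload 4 kg.
Tool frame: the origin (TCP) lies midway between the tips of the shut fingers; the grasp point (between the pads) lies behind it (r.pinch_z is the z of the grasp point in the tool frame, in m); z points along the fingers, y is the line along which they close (so a half turn about z gives the same grasp; the last joint's range is limited). The gripper opens to 85 mm and grips with 20 to 120 N. Pads are 22 mm wide; open, the fingers measure 114 mm over their backs; the gripper's body (76 mm by 85 mm) begins 54 mm behind the grasp point. The pads swing forward as they close: fully open they stand 13 mm farther back than shut.
Start: joints at [0, 0.241, 0.005, 1.335, 0, 1.571], TCP at [0.5, -0, 0.231] pointing down, gripper open.
Joint ranges: [-2.72, 2.72], [-1.05, 1.87], [-1.09, 1.28], [-1.99, 2.15], [-1.42, 1.44], [-3.14, 3.14]. Speed limits (rad/s): [2.79, 2.79, 3.14, 3.14, 3.14, 3.14].

## Interface

Orientations are given as a rotation vector (axis times angle).
In Python, from plant import readout, vision, job, r gives the robot as it stands.
- The arm moves only by the tool drive_tool, never from a script. Its argument "steps" is a list of rows, each a list of 7 numbers: the turn, a rotation vector about the tool's x, y, z in rad, then the shift along the tool's x, y, z in m, then the finger opening in m, from 0 to 0.0854. In form: [[rx, ry, rz, x, y, z, claw], ...]. A call has 1 to 20 rows; each row shifts and turns the commanded pose from where the row before left it, along the tool's axes as they then stand; what a row does not reach is not made up. A row lasts 1/12 s, in which the tool goes at most 41.7 mm and 7.16 degrees, less where a joint would pass 70% of its speed; a pose out of reach is approached as far as the arm can. A call with a gripper value outside its range is refused whole. The fingers move at their own pace and stop on an object; "newtons" is the grip in N (left out, the last holds). Time passes only in rows, so rows that do not move let the fingers close. It gives the time, the measured TCP pose, the force, the opening and the grip force at its end, in the units of the state.
- readout.get_state(): the state, without advancing time (a new reading comes with each control period).
- vision.snapshot(name): name is "scene" or "side" or "wrist"; returns a dict with "pixels" (400x640x3 uint8, blue, green, red), "depth" (400x640 float32, m along the optical axis (not along the pixel's ray), 0 where there is no reading), "mtx" (3x3 intrinsics, pixels), "D" ([k1, k2, p1, p2, k3] as OpenCV has them; the pictures are not rectified), "extrinsics" (4x4, takes a point from camera to world coordinates); the wrist camera has in their place "T_tool_cam" (4x4, takes a point from camera to tool coordinates, whose origin is the TCP and whose axes are the flange's). Camera axes: x right, y up, looking along -z (the intrinsics and any distortion apply to the point x, -y, -z); pixel columns grow to the right and rows downward; lengths in m; the calibration is good to about 2 mm. A picture is of the moment at which its call begins: read the wrist's pose just before it.
- job.job_done(): hands the job in; it is judged then, once.
The state is a dict: "clock": time; "joint_positions": joint angles; "joint_velocities": joint speeds; "joint_efforts": joint torques, N m; "tcp_pos": TCP position; "eef_rot": TCP orientation; "wrist_force": force on the tool from outside, world axes, zero at the start; "torque": the same for the moment, N m; "gripper_width": finger opening in m; "grasp_force": force on a finger pad.
Only numpy, scipy, OpenCV 4.12 (cv2) and the standard library are available. Lean on these libraries where they do the work, as an engineer would, in place of code of your own. Each camera call takes 0.05 s, during which the arm holds its last target. There are 200 camera calls.

## Task

The mower wheel spindle is clamped by its long kingpin in the yoke vice with its short axle pin leaning over. Back the T-handle screw off just enough to free it (half a turn at most), turn the spindle until the axle pin stands upright, and tighten the screw firmly again. Then slide the two plain steel spacers down the pin onto its shoulder, the thick one first and the thin one on top of it, and leave the other parts on the bench where they lie.

Things in the scene. Friction and masses are not known exactly. Their poses are not given: they have to be found in the camera images.
- vice: Grey cast yoke vice fixed to the bench. Origin on the bench straight below the screw's axis; own z up; own y along the clamped kingpin, away from the axle pin; own x level, across the kingpin, away from the robot (within 0.3 rad of straight ahead). Foot 150 (x) x 104 (y) x 12 mm. An arched yoke, 120 mm along x, 36 mm along y, 163 mm high at the screw's boss, straddles the kingpin.
- screw_handle (a point): Middle of the T-handle's bar, on the upright screw axis, about 195 mm up: steel bar 80 mm long, 14 mm wide, 16 mm high, on a 12 mm neck that goes 23 mm down to the thicker screw. Right-hand thread, 5 mm a turn: anticlockwise from above loosens and raises handle and jaw. Can be gripped across its middle and twisted (0.15 to 0.25 N m); stays where it is left.
- clamp_screw (a joint): Turn of the screw in rad, growing anticlockwise seen from above (loosening). 0: the jaw just touches the kingpin. Found clamped at -1.25 to -1.05; firmly tight at about -0.7 and below; quite free from about +0.1. The T-handle's bar lies along the vice's own x axis turned anticlockwise (from above) by this value + 1.15 rad.
- clamp_jaw: Upper jaw of the vice, dark steel block 58 x 50 x 18 mm under the screw; origin at the middle of its clamping face. It only moves up and down with the screw and presses the kingpin into the V below.
- spindle: Steel L-shaped spindle. Kingpin 26 mm thick, 196 mm long, level in the vice; the axle pin stands square to it, 110 mm from the screw axis on the vice's -y side. Origin where both axes cross, 80 mm up; own z along the axle pin to its tip, y along the kingpin. Clamp free, it turns about the kingpin (0.2 N m) and stays put. Pin found leaning 0.45 to 0.9 rad to the vice's -x side (the robot's).
- axle_seat (a point): Centre of the flat round shoulder (34 mm diameter) at the foot of the axle pin, 22 mm out from the spindle's origin; z along the pin. The spacers sit on it.
- axle_tip (a point): Centre of the free end of the axle pin, 85 mm out from the spindle's origin (63 mm beyond the shoulder). The pin is 18 mm in diameter, its last 6 mm bevelled to 12 mm. z along the pin.
- spacer_thick_mid (a point): Centre of the thick spacer, a plain steel ring lying flat on the bench: outside 36 mm, bore 21.6 mm, 20 mm thick. z along its bore.
- spacer_thin_mid (a point): Centre of the thin spacer, a plain steel ring lying flat on the bench: outside 36 mm, bore 21.6 mm, 8 mm thick. z along its bore.
- bearing: Bystander: ball bearing, outside 52 mm, 15 mm thick, lying flat; larger than the spacers. Origin at the centre of its underside.
- castle_nut: Bystander: hexagonal castle nut, 32 mm across corners, 21 mm high. Origin under its centre.
- wrench: Bystander: flat steel spanner, 200 mm long, nearest the robot. Origin under its middle.
- screwdriver: Bystander: screwdriver with black handle, 200 mm long, left of the robot. Origin under its middle.
- grease_tin: Bystander: bare metal tin, 64 mm diameter, 65 mm high, beyond the spindle. Origin under its centre.
- hub_cap: Bystander: black plastic hub cap, 62 mm diameter, 29 mm high, at the right. Origin under its centre.
- mug: Bystander: white mug, 80 mm diameter, 92 mm high, at the far left. Origin under its centre.

How it is judged:
By the outcome, as a careful person would: the job done as asked, in the order asked, and still so for the second after the job is handed in, with the robot touching nothing.
It also fails if it takes over 72 s, if anything falls off the work surface, if the arm or the gripper's body presses on something with over 40 N, if the wrist force passes 120 N, or if a joint passes its speed limit or range.

## Working session

There is one attempt and no reset: what is moved stays moved. The work goes in short steps, Python scripts to look and compute and a tool call to move; the robot and the scene stay as the last step left them, time stands still between calls to the robot, and variables do not carry over. Pictures are saved under pics/ and viewed, at most 10 in all, crops included, and the job is handed in when it is done.

Besides the shell and the picture viewer there is one more tool, called after ">>>" in YAML: its name, and indented under it one key for each argument. drive_tool: Moves the arm, as the interface text tells. Its arguments: {"type":"object","properties":{"steps":{"type":"array"},"newtons":{"type":"number"}},"required":["steps"]}

```bash
ls; mkdir -p pics; cat > h.py <<'E'
import numpy as np, cv2
from scipy.spatial.transform import Rotation as R
from plant import readout, vision, job, r
def snap(n):
    s=readout.get_state(); d=vision.snapshot(n)
    if n=="wrist":
        T=np.eye(4); T[:3,:3]=R.from_rotvec(s["eef_rot"]).as_matrix(); T[:3,3]=s["tcp_pos"]
        d["E"]=T@np.array(d["T_tool_cam"])
    else: d["E"]=np.array(d["extrinsics"])
    return d
def dirs(d,uv):
    p=cv2.undistortPoints(np.array(uv,float).reshape(-1,1,2),np.array(d["mtx"]),np.array(d["D"])).reshape(-1,2)
    return np.c_[p[:,0],-p[:,1],-np.ones(len(p))]
def world(d,uv):  # by depth
    uv=np.array(uv).reshape(-1,2); q=dirs(d,uv)*d["depth"][uv[:,1].astype(int),uv[:,0].astype(int)][:,None]
    return q@d["E"][:3,:3].T+d["E"][:3,3]
def plane(d,uv,z):
    q=dirs(d,uv)@d["E"][:3,:3].T; o=d["E"][:3,3]
    return o+q*((z-o[2])/q[:,2])[:,None]
def cloud(d):
    v,u=np.mgrid[:400,:640]; uv=np.c_[u.ravel(),v.ravel()]
    return world(d,uv).reshape(400,640,3)
E
python3 - <<'E'
from h import *
print(readout.get_state()); print(r.pinch_z)
for n in("scene","side","wrist"):
    d=snap(n); cv2.imwrite(f"pics/{n}0.png",d["pixels"]); print(n,d["E"].round(3).tolist(),d["mtx"],d["D"],(d["depth"]>0).mean())
a=[cv2.imread(f"pics/{n}0.png") for n in("scene","side")]
E
```

```text
pics
{'clock': 0.0, 'joint_positions': array([ 2.17067306e-05,  2.41390878e-01,  3.70980874e-03,  1.33518663e+00,
       -3.92199618e-06,  1.57079359e+00]), 'joint_velocities': array([-0.00133382, -0.00219975,  0.00178308, -0.00132206, -0.00063566,
       -0.0008834 ]), 'joint_efforts': array([ 5.50268451e-04, -3.72315860e+01,  2.52406776e+01,  1.67737965e-02,
        2.29149265e-05,  1.14679995e-05]), 'tcp_pos': array([4.99366142e-01, 9.64928049e-06, 2.30418485e-01]), 'eef_rot': array([-2.22038001, -2.2204343 ,  0.00230403]), 'wrist_force': array([-0.03035441, -0.11134056,  0.81242681]), 'torque': array([-0.02351017, -0.01911708, -0.02649667]), 'grasp_force': 0.0, 'gripper_width': 0.08520105248296513}
-0.0187
scene [[-0.04, -0.845, 0.533, 1.018], [0.999, -0.037, 0.017, 0.037], [0.006, 0.533, 0.846, 0.916], [0.0, 0.0, 0.0, 1.0]] [[364.16997635   0.         317.66012972]
 [  0.         364.16997635 202.9788029 ]
 [  0.           0.           1.        ]] [-0.0602506  0.         0.         0.         0.       ] 0.99620703125
side [[0.994, 0.078, -0.079, 0.441], [-0.111, 0.765, -0.635, -0.601], [0.01, 0.639, 0.769, 0.882], [0.0, 0.0, 0.0, 1.0]] [[389.44333739   0.         320.23839058]
 [  0.         389.44333739 203.4329068 ]
 [  0.           0.           1.        ]] [-0.09704986  0.          0.          0.          0.        ] 0.9960390625
wrist [[1.0, -0.002, 0.002, 0.501], [0.001, 0.961, 0.275, 0.07], [-0.003, -0.275, 0.961, 0.373], [0.0, 0.0, 0.0, 1.0]] [[292.84098036   0.         318.9578548 ]
 [  0.         292.84098036 198.8678935 ]
 [  0.           0.           1.        ]] [0.01097646 0.         0.         0.         0.        ] 0.99587109375
```

View pics/scene0.png

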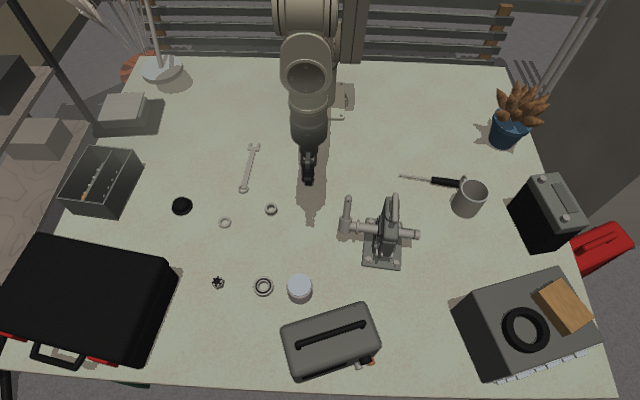

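View pics/side0.png

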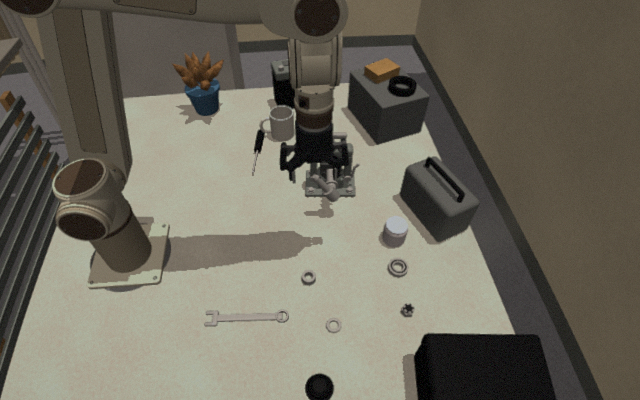

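Scene view: vice around (390,235), pin at (346,215) leaning to the robot, handle at (393,207), thick spacer (271,209), thin spacer (225,222); the arm hides part of the side view.

```bash
cat > m.py <<'E'
from h import *
d=snap("scene"); s=snap("side"); C=cloud(d); S=cloud(s)
# spacers by top plane
for n,c,(u,v),h in(("thick","scene",(271,209),.02),("thin","scene",(225,222),.008),("thick","side",(309,277),.02),("thin","side",(334,325),.008)):
    D,P=(d,C) if c=="scene" else (s,S)
    w=P[v-16:v+17,u-16:u+17].reshape(-1,3); m=w[:,2]>h*.55
    q=w[m]; print(n,c,m.sum(),"bbox mid",((q.max(0)+q.min(0))/2).round(4),"span",np.ptp(q[:,:2],axis=0).round(4), "ztop",np.median(q[:,2]).round(4))
P=C[180:285,325:430].reshape(-1,3)
P=P[(P[:,2]>.005)]
h=P[(P[:,2]>.175)]; print("handle n",len(h),h.mean(0).round(4),h.min(0).round(3),h.max(0).round(3))
t=h[h[:,2]>.195]; 
if len(t)>3: print(len(t),t.mean(0).round(4),cv2.fitLine(t[:,:2].astype(np.float32),cv2.DIST_L2,0,.01,.01).ravel().round(3), cv2.minAreaRect(t[:,:2].astype(np.float32)))
f=P[(P[:,2]>.008)&(P[:,2]<.016)]; print("foot",len(f),cv2.minAreaRect(f[:,:2].astype(np.float32)))
np.save("P.npy",P)
cv2.imwrite("pics/crop1.png",cv2.resize(d["pixels"][175:285,320:435],None,fx=5,fy=5,interpolation=cv2.INTER_CUBIC))
E
python3 m.py
```

```text
thick scene 96 bbox mid [ 0.7363 -0.0489  0.4636] span [0.5634 0.1724] ztop 0.0189
thin scene 73 bbox mid [ 0.7591 -0.1125  0.4602] span [0.5178 0.2996] ztop 0.0072
thick side 130 bbox mid [ 0.4663 -0.3515  0.4468] span [0.0497 0.4999] ztop 0.0189
thin side 127 bbox mid [ 0.4977 -0.4128  0.4432] span [0.1125 0.3773] ztop 0.0074
handle n 238 [0.6631 0.1676 0.3474] [0.529 0.037 0.176] [1.018 0.212 0.916]
226 [0.6677 0.1661 0.3558] [ 0.939 -0.343  0.668  0.166] ((0.777332067489624, 0.13240580260753632), (0.026586949825286865, 0.5169265270233154), 71.3775863647461)
foot 739 ((0.4857122302055359, 0.23399923741817474), (0.13577434420585632, 0.34372931718826294), 69.14786529541016)
```

View pics/crop1.png

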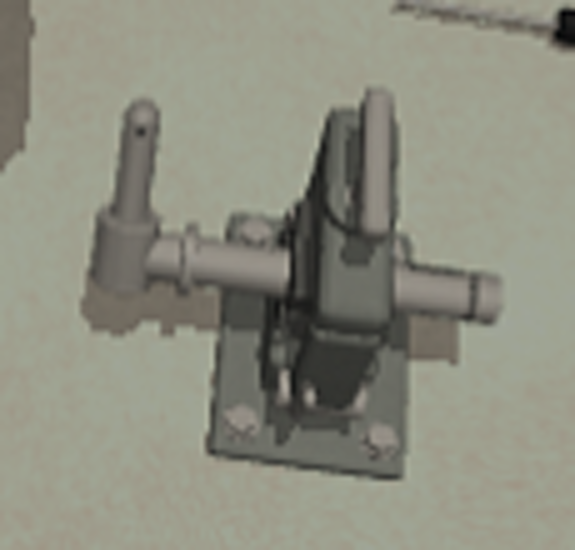

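The crop shows the bar at crop (378,160), the kingpin from (120,250) to (500,297), and the pin leaning up to its tip at (143,105).

```bash
cat > m.py <<'E'
from h import *
d=snap("scene"); s=snap("side"); C=cloud(d); S=cloud(s)
def ok(P,z0,z1): P=P.reshape(-1,3); return P[(P[:,2]>z0)&(P[:,2]<z1)]
for n,c,(u,v),h in(("thick","scene",(271,209),.02),("thin","scene",(225,222),.008),("thick","side",(309,277),.02),("thin","side",(334,325),.008)):
    P=C if c=="scene" else S
    q=ok(P[v-14:v+15,u-14:u+15],h*.6,.03)
    q=q[np.linalg.norm(q-np.median(q,0),axis=1)<.04]
    print(n,c,len(q),cv2.minEnclosingCircle(q[:,:2].astype(np.float32)),((q.max(0)+q.min(0))/2).round(4),q[:,2].max().round(4))
P=C[180:285,325:430]
def rect(q):
    q=q[np.linalg.norm(q-np.median(q,0),axis=1)<.15]; 
    b=cv2.boxPoints(cv2.minAreaRect(q[:,:2].astype(np.float32))); return len(q),q.mean(0).round(4),b.round(4).tolist(),q[:,2].max().round(4)
print("bar",rect(ok(P,.196,.22)))
print("foot",rect(ok(P,.009,.0145)))
# kingpin ridge: both stretches
q=np.r_[ok(C[175+46:175+64,320+40:320+56],.06,.1),ok(C[175+50:175+68,320+82:320+99],.06,.1)]
# fit level cylinder r=13, axis y-angle a
from scipy.optimize import least_squares
def cyl(q,r,x0):
    f=lambda p:np.linalg.norm(np.cross(q-np.r_[p[:2],p[2]],np.r_[-np.sin(p[3]),np.cos(p[3]),0]),axis=1)-r
    f2=lambda p: np.hypot((q[:,0]-p[0])*np.cos(p[2])+(q[:,1]-.2)*np.sin(p[2]), q[:,2]-p[1])-r
    return least_squares(f2,x0,loss="soft_l1",f_scale=.001)
k=cyl(q,.013,[q[:,0].mean(),.08,0]); print("kingpin x at y=.2,z,ang",k.x.round(4),np.abs(k.fun).mean(),len(q))
# pin points
q=ok(C[175+18:175+44,320+20:320+34],.06,.2)
q=q[np.linalg.norm(q-np.median(q,0),axis=1)<.06]; print("pin",len(q),q.min(0).round(4),q.max(0).round(4))
l=cv2.fitLine(q.astype(np.float32),cv2.DIST_L2,0,.01,.01).ravel(); print(l.round(4))
E
python3 m.py
```

```text
thick scene 85 ((0.4726077914237976, -0.11613779515028), 0.019189706072211266) [ 0.4719 -0.1176  0.0178] 0.0228
thin scene 64 ((0.518900990486145, -0.2440321445465088), 0.018271587789058685) [ 0.519  -0.2456  0.0079] 0.0108
thick side 115 ((0.4742710292339325, -0.11954671889543533), 0.018653102219104767) [ 0.4743 -0.1198  0.0177] 0.0233
thin side 118 ((0.5178846120834351, -0.24729439616203308), 0.02188687026500702) [ 0.5219 -0.2479  0.0084] 0.0119
bar (171, array([0.5707, 0.2018, 0.2008]), [[0.5293999910354614, 0.19920000433921814], [0.6055999994277954, 0.19140000641345978], [0.6069999933242798, 0.20569999516010284], [0.5309000015258789, 0.21359999477863312]], np.float64(0.2066))
foot (640, array([0.5983, 0.1966, 0.0117]), [[0.4875999987125397, 0.15860000252723694], [0.6376000046730042, 0.14309999346733093], [0.6482999920845032, 0.24690000712871552], [0.4982999861240387, 0.2624000012874603]], np.float64(0.0145))
kingpin x at y=.2,z,ang [ 0.5663  0.0799 -0.1037] 0.0011955541892767435 339
pin 185 [0.504  0.0802 0.092 ] [0.5501 0.1094 0.154 ]
[-0.5399  0.0671  0.839   0.5309  0.0955  0.1266]
```

>>> drive_tool:
  steps:
    - [0,0,0,0.0338,0.0115,-0.002,0.085]
    - [0,0,0,0.0338,0.0115,-0.002,0.085]
    - [0,0,0,0.0338,0.0115,-0.002,0.085]
    - [0,0,0,0.0338,0.0115,0,0.085]
    - [0,0,0,0.0338,0.0115,0,0.085]
    - [0,0,0,0.0338,0.0115,0,0.085]
    - [0,0,-0.122,0,0,0,0.05]
    - [0,0,-0.122,0,0,0,0.05]
    - [0,0,-0.122,0,0,0,0.05]
    - [0,0,-0.122,0,0,0,0.05]
    - [0,0,-0.122,0,0,0,0.05]
    - [0,0,-0.122,0,0,0,0.05]
    - [0,0,-0.122,0,0,0,0.05]
    - [0,0,-0.122,0,0,0,0.05]
    - [0,0,-0.122,0,0,0,0.05]
    - [0,0,-0.122,0,0,0,0.05]
    - [0,0,-0.122,0,0,0,0.05]
    - [0,0,-0.122,0,0,0,0.05]
    - [0,0,0,0,0,0,0.05]
    - [0,0,0,0,0,0,0.05]

```text
clock: 2.02
tcp_pos: [0.569, 0.2028, 0.2371]
eef_rot: [-0.172, -3.137, 0.0]
wrist_force: [-0.8, -0.3, 0.6]
gripper_width: 0.0499
grasp_force: 0.0
```

```bash
cat > st.py <<'E'
from h import *
def st():
    s=readout.get_state(); M=R.from_rotvec(s["eef_rot"]).as_matrix()
    print("t",round(s["clock"],2),"tcp",s["tcp_pos"].round(4),"yaw_y",np.arctan2(M[1,1],M[0,1]).round(4),"z",M[:,2].round(3),"j",s["joint_positions"].round(3),"F",s["wrist_force"].round(1),"T",s["torque"].round(2),"w",round(s["gripper_width"],4),"g",round(s["grasp_force"],1))
    return s,M
if __name__=="__main__": st()
E
cat > w.py <<'E'
from h import *
from st import st
st()
d=snap("wrist"); C=cloud(d); P=C.reshape(-1,3)
V=np.array([.5675,.2026,0])
q=P[(P[:,2]>.19)&(P[:,2]<.212)&(np.linalg.norm(P[:,:2]-V[:2],axis=1)<.06)]
print(len(q),q.min(0),q.max(0)); print(cv2.boxPoints(cv2.minAreaRect(q[:,:2].astype(np.float32))).round(4).tolist(),cv2.minAreaRect(q[:,:2].astype(np.float32)))
cv2.imwrite("pics/w1.png",d["pixels"])
E
python3 w.py
```

```text
t 2.02 tcp [0.569  0.2028 0.2371] yaw_y 1.4609 z [-0. -0. -1.] j [ 0.342  0.451  0.321  1.442 -0.     0.452] F [-0.8 -0.3  0.6] T [-0.03 -0.    0.03] w 0.0499 g 0.0
2389 [0.52843306 0.19230456 0.19010858] [0.60765813 0.21269422 0.20370981]
[[0.527899980545044, 0.19930000603199005], [0.6069999933242798, 0.19189999997615814], [0.6082000136375427, 0.20579999685287476], [0.52920001745224, 0.21320000290870667]] ((0.5680582523345947, 0.2025328278541565), (0.013931211084127426, 0.07943125069141388), 84.6576919555664)
```

>>> drive_tool:
  steps:
    - [0,0,-0.012,0.001,0,0.02,0.05]
    - [0,0,0,0,0,0.02,0.05]
    - [0,0,0,0,0,0.02,0.05]
    - [0,0,0,0,0,0,0.05]
    - [0,0,0,0,0,0,0]
    - [0,0,0,0,0,0,0]
    - [0,0,0,0,0,0,0]
    - [0,0,0,0,0,0,0]
    - [0,0,0,0,0,0,0]
    - [0,0,0,0,0,0,0]
  newtons: 80

```text
clock: 2.9
tcp_pos: [0.5689, 0.2022, 0.1793]
eef_rot: [0.15, 3.135, -0.001]
wrist_force: [-1.4, -4.7, 5.2]
gripper_width: 0.0125
grasp_force: 80.2
```

```bash
python3 st.py
```

```text
t 2.9 tcp [0.5689 0.2022 0.1793] yaw_y 1.475 z [ 0.003 -0.001 -1.   ] j [ 0.342  0.47   0.2    1.299 -0.002  0.438] F [-1.4 -4.7  5.2] T [-0.86  0.22  0.02] w 0.0125 g 80.2
```

>>> drive_tool:
  steps:
    - [0,0,-0.116,0,0,-0.0001,0]
    - [0,0,-0.116,0,0,-0.0001,0]
    - [0,0,-0.116,0,0,-0.0001,0]
    - [0,0,-0.116,0,0,-0.0001,0]
    - [0,0,-0.116,0,0,-0.0001,0]
    - [0,0,-0.116,0,0,-0.0001,0]
    - [0,0,-0.116,0,0,-0.0001,0]
    - [0,0,-0.116,0,0,-0.0001,0]
    - [0,0,-0.116,0,0,-0.0001,0]
    - [0,0,-0.116,0,0,-0.0001,0]
    - [0,0,-0.116,0,0,-0.0001,0]
    - [0,0,-0.116,0,0,-0.0001,0]
    - [0,0,0,0,0,0,0]
    - [0,0,0,0,0,0,0]

```text
clock: 4.07
tcp_pos: [0.5682, 0.2031, 0.1804]
eef_rot: [-1.897, 2.502, -0.0]
wrist_force: [-2.8, -2.8, 6.0]
gripper_width: 0.0125
grasp_force: 80.2
```

```bash
python3 st.py
```

```text
t 4.07 tcp [0.5682 0.2031 0.1804] yaw_y 2.8683 z [ 0.002  0.001 -1.   ] j [ 0.343  0.469  0.202  1.302  0.    -0.954] F [-2.8 -2.8  6. ] T [-0.42  0.67  0.12] w 0.0125 g 80.2
```

>>> drive_tool:
  steps:
    - [0,0,0,0,0,0,0.06]
    - [0,0,0,0,0,0,0.06]
    - [0,0,0,0,0,0,0.06]
    - [0,0,0,0,0,-0.035,0.06]
    - [0,0,0,0,0,-0.035,0.06]
    - [0,0,0,0.0299,0.0109,0,0.06]
    - [0,0,0,0.0299,0.0109,0,0.06]
    - [0,0,0,0.0299,0.0109,0,0.06]
    - [0,0,0,0.0299,0.0109,0,0.06]
    - [0,0,-0.085,0,0,0,0.06]
    - [0,0,-0.085,0,0,0,0.06]
    - [0.115,0,0,0,0,0,0.06]
    - [0.115,0,0,0,0,0,0.06]
    - [0.115,0,0,0,0,0,0.06]
    - [0.115,0,0,0,0,0,0.06]
    - [0.115,0,0,0,0,0,0.06]
    - [0,0,0,0,0,0,0.06]
    - [0,0,0,0,0,0,0.06]

```text
clock: 5.57
tcp_pos: [0.4909, 0.0994, 0.2466]
eef_rot: [-1.81, 2.004, -0.588]
wrist_force: [0.7, 0.8, -0.0]
gripper_width: 0.0603
grasp_force: 0.0
```

```bash
cat > go.py <<'E'
from st import *
vx=np.array([.9946,-.1035,0]); vy=np.array([.1035,.9946,0]); Z=np.array([0,0,1.])
V=np.array([.5678,.2026,0]); O=V-.11*vy+.08*Z
def togo(t,Rt=None):
    s,M=st(); print("togo tool",(M.T@(np.array(t)-s["tcp_pos"])).round(4), "rot",None if Rt is None else R.from_matrix(M.T@Rt).as_rotvec().round(4))
def pinR(L):
    p=-np.sin(L)*vx+np.cos(L)*Z; return p,np.c_[-vy,np.cross(-p,-vy),-p]
E
cat > pin.py <<'E'
from go import *
from scipy.optimize import least_squares
def lean(name):
    d=snap(name); P=cloud(d).reshape(-1,3)-O
    a=P@vx; b=P@vy; c=P[:,2]
    q=np.c_[a,b,c][(np.abs(b)<.016)&(np.hypot(a,c)>.03)&(np.hypot(a,c)<.084)&(c>.02)&(np.abs(a)<.075)]
    if len(q)<40: print(name,"few",len(q)); return
    # axis through (a0,b0), direction (sin l, sin m): pin radius 9 mm
    f=lambda p:np.linalg.norm(np.cross(q-np.r_[p[0],p[1],0],np.r_[np.sin(p[2]),np.sin(p[3]),np.cos(p[2])]),axis=1)-.009
    l0=np.arctan2(q[:,0].mean(),q[:,2].mean())
    k=least_squares(f,[0,0,l0,0],loss="soft_l1",f_scale=.001)
    print(name,len(q),"a0,b0,lean,side",k.x.round(4),"res",np.abs(k.fun).mean().round(5))
if __name__=="__main__":
    for n in("scene","side","wrist"): lean(n)
E
python3 - <<'E'
from go import *
from pin import lean
for n in("scene","side"): lean(n)
p,Rt=pinR(.575); togo(O+.045*p,Rt)
E
```

```text
scene 140 a0,b0,lean,side [-3.00e-04  1.00e-04 -6.05e-01 -1.50e-03] res 0.00094
side 120 a0,b0,lean,side [ 0.002  -0.0029 -0.6007  0.0323] res 0.00113
t 5.67 tcp [0.4962 0.1005 0.2515] yaw_y 3.0368 z [ 0.543 -0.055 -0.838] j [ 0.34  -0.137 -0.513  0.662 -0.235 -1.191] F [0.  0.4 1.1] T [ 0.04  0.5  -0.03] w 0.0596 g 0.0
togo tool [0.0013 0.0427 0.1318] rot [-0.0027  0.002  -0.0009]
```

>>> drive_tool:
  steps:
    - [0.028,0,0,0,0,0,0.06]
    - [0,0,0,0.001,0.024,0,0.06]
    - [0,0,0,0,0.024,0,0.06]
    - [0,0,0,0,0,0.0325,0.06]
    - [0,0,0,0,0,0.0325,0.06]
    - [0,0,0,0,0,0.0325,0.06]
    - [0,0,0,0,0,0.0325,0.06]
    - [0,0,0,0,0,0,0.06]
    - [0,0,0,0,0,0,0.06]
  newtons: 40

```text
clock: 6.42
tcp_pos: [0.5302, 0.0949, 0.1129]
eef_rot: [-1.789, 1.988, -0.615]
wrist_force: [-0.4, -0.6, 0.5]
gripper_width: 0.0603
grasp_force: 0.0
```

```bash
python3 - <<'E'
from go import *
p,Rt=pinR(.603); togo(O+.045*p,Rt)
E
```

```text
t 6.42 tcp [0.5302 0.0949 0.1129] yaw_y 3.0369 z [ 0.561 -0.06  -0.826] j [ 0.305  0.105 -0.719  0.187 -0.228 -1.227] F [-0.4 -0.6  0.5] T [ 0.07  0.6  -0.02] w 0.0603 g 0.0
togo tool [-0.001  -0.0029 -0.003 ] rot [ 0.0034 -0.0018 -0.0008]
```

>>> drive_tool:
  steps:
    - [0,0,0,-0.001,-0.003,-0.003,0.03]
    - [0,0,0,0,0,0,0.03]
    - [0,0,0,0,0,0,0]
    - [0,0,0,0,0,0,0]
    - [0,0,0,0,0,0,0]
    - [0,0,0,0,0,0,0]
    - [0,0,0,0,0,0,0]
  newtons: 40

```text
clock: 7.0
tcp_pos: [0.5292, 0.0968, 0.121]
eef_rot: [-1.785, 1.98, -0.618]
wrist_force: [-3.8, 1.5, 5.7]
gripper_width: 0.0166
grasp_force: 38.8
```

```bash
python3 - <<'E'
from go import *
p,Rt=pinR(.603); togo(O+.045*p,Rt)
# arc rows from L0 to 0 in N steps: shift in tool frame before/after turn
g=.045;N=6;a=.6/N
print("chord tool y after turn:",-2*g*np.sin(a/2)*np.cos(a/2), "z",2*g*np.sin(a/2)**2)
E
```

```text
t 7.0 tcp [0.5292 0.0968 0.121 ] yaw_y 3.0375 z [ 0.568 -0.057 -0.821] j [ 0.309  0.087 -0.717  0.199 -0.229 -1.225] F [-3.8  1.5  5.7] T [0.16 0.65 0.07] w 0.0166 g 38.8
togo tool [0.0007 0.0006 0.0043] rot [-0.004   0.0025 -0.0003]
chord tool y after turn: -0.004492503749107267 z 0.0002248125624888405
```

>>> drive_tool:
  steps:
    - [-0.101,0,0,0,-0.0049,0,0]
    - [-0.101,0,0,0,-0.0049,0,0]
    - [-0.101,0,0,0,-0.0049,0,0]
    - [-0.101,0,0,0,-0.0049,0,0]
    - [-0.101,0,0,0,-0.0049,0,0]
    - [-0.101,0,0,0,-0.0049,0,0]
    - [0,0,0,0,0,0,0]
    - [0,0,0,0,0,0,0]
    - [0,0,0,0,0,0,0]

```text
clock: 7.75
tcp_pos: [0.557, 0.0936, 0.129]
eef_rot: [-2.103, 2.333, 0.001]
wrist_force: [3.4, 1.2, -3.6]
gripper_width: 0.0169
grasp_force: 42.8
```

```bash
python3 - <<'E'
from go import *
p,Rt=pinR(0); togo(O+.049*p,Rt)
from pin import lean
for n in("scene","side"): lean(n)
E
```

```text
t 7.75 tcp [0.557  0.0936 0.129 ] yaw_y 3.0382 z [ 0.     0.001 -1.   ] j [ 1.660e-01  4.290e-01  1.000e-03  1.142e+00  1.000e-03 -1.301e+00] F [ 3.4  1.2 -3.6] T [ 0.28 -0.81  0.  ] w 0.0169 g 42.8
togo tool [ 0.0004  0.0006 -0.    ] rot [-0.0003  0.0011  0.0003]
scene few 14
side 193 a0,b0,lean,side [-0.0002  0.001   0.0423 -0.064 ] res 0.00435
```

>>> drive_tool:
  steps:
    - [0,0,0,0,0,0,0.06]
    - [0,0,0,0,0,0,0.06]
    - [0,0,0,0,0,0,0.06]
    - [0,0,0,0,0,-0.039,0.06]
    - [0,0,0,0,0,-0.039,0.06]
    - [0,0,0,0,0,-0.039,0.06]
    - [0,0,0,0,0,0,0.06]
    - [0,0,0,0,0,0,0.06]

```text
clock: 8.52
tcp_pos: [0.5572, 0.0932, 0.249]
eef_rot: [-2.101, 2.331, -0.003]
wrist_force: [0.5, -0.4, -0.0]
gripper_width: 0.0601
grasp_force: 0.0
```

```bash
python3 pin.py; python3 - <<'E'
from go import *
togo([.5681,.2027,.245])
E
```

```text
scene 100 a0,b0,lean,side [-0.0004 -0.0004 -0.0212  0.0031] res 0.00091
side 108 a0,b0,lean,side [ 0.0011 -0.0025  0.0173  0.0206] res 0.00098
wrist 442 a0,b0,lean,side [ 0.0009 -0.0012  0.0078  0.0232] res 0.00088
t 8.67 tcp [0.5547 0.0929 0.2441] yaw_y 3.038 z [-0.006 -0.    -1.   ] j [ 1.650e-01  3.660e-01  2.120e-01  1.422e+00  1.000e-03 -1.302e+00] F [ 0.3 -0.2  0.6] T [-0.02  0.01  0.03] w 0.0602 g 0.0
togo tool [-0.1106 -0.0019 -0.001 ] rot None
```

>>> drive_tool:
  steps:
    - [0,0,0,-0.0369,0,0,0.05]
    - [0,0,0,-0.0369,0,0,0.05]
    - [0,0,0,-0.0369,-0.002,0,0.05]
    - [0,0,0.085,0,0,0,0.05]
    - [0,0,0.085,0,0,0,0.05]
    - [0,0,0,0,0,0,0.05]
    - [0,0,0,0,0,0.02,0.05]
    - [0,0,0,0,0,0.02,0.05]
    - [0,0,0,0,0,0.022,0.05]
    - [0,0,0,0,0,0,0.05]
    - [0,0,0,0,0,0,0.05]

```text
clock: 9.58
tcp_pos: [0.5675, 0.202, 0.1812]
eef_rot: [1.894, -2.497, -0.006]
wrist_force: [0.7, 0.1, 1.0]
gripper_width: 0.0505
grasp_force: 0.0
```

```bash
python3 - <<'E'
from go import *
togo([.5681,.2028,.1805])
E
```

```text
t 9.58 tcp [0.5675 0.202  0.1812] yaw_y 2.8687 z [-0.008 -0.002 -1.   ] j [ 3.410e-01  4.750e-01  2.140e-01  1.318e+00  1.000e-03 -9.570e-01] F [0.7 0.1 1. ] T [-0.01 -0.02 -0.04] w 0.0505 g 0.0
togo tool [-0.001  -0.0004  0.0007] rot None
```

>>> drive_tool:
  steps:
    - [0,0,0,0,0,0,0]
    - [0,0,0,0,0,0,0]
    - [0,0,0,0,0,0,0]
    - [0,0,0,0,0,0,0]
    - [0,0,0,0,0,0,0]
    - [0,0,0.116,0,0,0.0001,0]
    - [0,0,0.116,0,0,0.0001,0]
    - [0,0,0.116,0,0,0.0001,0]
    - [0,0,0.116,0,0,0.0001,0]
    - [0,0,0.116,0,0,0.0001,0]
    - [0,0,0.116,0,0,0.0001,0]
    - [0,0,0.116,0,0,0.0001,0]
    - [0,0,0.116,0,0,0.0001,0]
    - [0,0,0.116,0,0,0.0001,0]
    - [0,0,0.116,0,0,0.0001,0]
    - [0,0,0.116,0,0,0.0001,0]
    - [0,0,0.116,0,0,0.0001,0]
    - [0,0,0,0,0,0,0]
    - [0,0,0,0,0,0,0]
  newtons: 80

```text
clock: 11.17
tcp_pos: [0.5696, 0.2021, 0.1842]
eef_rot: [-0.149, -3.138, 0.002]
wrist_force: [-2.5, -3.7, 5.3]
gripper_width: 0.0119
grasp_force: 81.5
```

```bash
python3 st.py
```

```text
t 11.17 tcp [0.5696 0.2021 0.1842] yaw_y 1.4758 z [-0.    -0.001 -1.   ] j [ 3.410e-01  4.710e-01  2.160e-01  1.316e+00 -1.000e-03  4.360e-01] F [-2.5 -3.7  5.3] T [-0.74  0.43 -0.07] w 0.0119 g 81.5
```

>>> drive_tool:
  steps:
    - [0,0,0,0,0,0,0.06]
    - [0,0,0,0,0,0,0.06]
    - [0,0,0,0,0,0,0.06]
    - [0,0,0,0,0,-0.035,0.06]
    - [0,0,0,0,0,-0.035,0.06]
    - [0,0,0.1215,0,0,0,0.06]
    - [0,0,0.1215,0,0,0,0.06]
    - [0,0,0.1215,0,0,0,0.06]
    - [0,0,0.1215,0,0,0,0.06]
    - [0,0,0.1215,0,0,0,0.06]
    - [0,0,0.1215,0,0,0,0.06]
    - [0,0,0.1215,0,0,0,0.06]
    - [0,0,0.1215,0,0,0,0.06]
    - [0,0,0.1215,0,0,0,0.06]
    - [0,0,0.1215,0,0,0,0.06]
    - [0,0,0.1215,0,0,0,0.06]
    - [0,0,0.1215,0,0,0,0.06]
    - [0,0,0.1215,0,0,0,0.06]

```text
clock: 12.67
tcp_pos: [0.5695, 0.2033, 0.252]
eef_rot: [-2.337, -2.096, 0.003]
wrist_force: [-0.3, -0.9, 0.2]
gripper_width: 0.0604
grasp_force: 0.0
```

```bash
python3 pin.py; python3 - <<'E'
from go import *
togo([.4733,-.118,.20])
E
```

```text
scene 91 a0,b0,lean,side [-0.0011 -0.0009 -0.006   0.0125] res 0.00067
side 106 a0,b0,lean,side [ 0.0013 -0.0019  0.007   0.0193] res 0.00096
wrist 635 a0,b0,lean,side [ 0.0005  0.0025  0.0045 -0.0394] res 0.00056
t 12.82 tcp [0.5694 0.2032 0.2521] yaw_y -0.1003 z [-0.003  0.    -1.   ] j [3.420e-01 4.510e-01 3.600e-01 1.482e+00 1.000e-03 2.013e+00] F [ 0.1 -0.2  0.4] T [0.06 0.02 0.05] w 0.0598 g 0.0
togo tool [-0.3292 -0.0634  0.0522] rot None
```

>>> drive_tool:
  steps:
    - [0,0,0,-0.0366,-0.007,0,0.06]
    - [0,0,0,-0.0366,-0.007,0,0.06]
    - [0,0,0,-0.0366,-0.007,0,0.06]
    - [0,0,0,-0.0366,-0.007,0,0.06]
    - [0,0,0,-0.0366,-0.007,0.0,0.06]
    - [0,0,0,-0.0366,-0.007,0.025,0.06]
    - [0,0,0,-0.0366,-0.007,0.025,0.06]
    - [0,0,0,-0.0366,-0.007,0.025,0.06]
    - [0,0,0,-0.0366,-0.007,0.025,0.06]
    - [0,0,0,0,0,0,0.06]
    - [0,0,0,0,0,0,0.06]

```text
clock: 13.73
tcp_pos: [0.4738, -0.1092, 0.1582]
eef_rot: [-2.331, -2.098, 0.006]
wrist_force: [0.0, 0.3, 0.9]
gripper_width: 0.06
grasp_force: 0.0
```

```bash
cat > ring.py <<'E'
from go import *
import sys
def ring(guess,h):
    d=snap("wrist"); C=cloud(d)
    m=((C[...,2]>h*.6)&(C[...,2]<h+.006)&(np.hypot(C[...,0]-guess[0],C[...,1]-guess[1])<.04)).astype(np.uint8)
    c=max(cv2.findContours(m,cv2.RETR_EXTERNAL,cv2.CHAIN_APPROX_NONE)[0],key=cv2.contourArea)
    pts=plane(d,c.reshape(-1,2),h)
    (x,y),rad=cv2.minEnclosingCircle(pts[:,:2].astype(np.float32)); e=pts[:,:2].mean(0)
    q=C[m>0]; (x2,y2),r2=cv2.minEnclosingCircle(q[:,:2].astype(np.float32))
    print("ring",m.sum(),"plane",(round(x,4),round(y,4),round(rad,4)),e.round(4),"cloud",(round(x2,4),round(y2,4),round(r2,4)),"z",np.median(q[:,2]).round(4))
    return e
if __name__=="__main__":
    g=[float(a) for a in sys.argv[1:4]]
    e=ring(g[:2],g[2]); togo([*e,float(sys.argv[4])])
E
python3 ring.py .4733 -.118 .02 .001
```

```text
ring 690 plane (0.4738, -0.1159, 0.0184) [ 0.4736 -0.1156] cloud (0.4735, -0.1168, 0.018) z 0.0193
t 13.78 tcp [ 0.4753 -0.1084  0.1594] yaw_y -0.1034 z [-0.003  0.001 -1.   ] j [-0.224  0.263 -0.158  1.153  0.     1.45 ] F [-0.7 -0.  -0.2] T [ 0.04 -0.03 -0.04] w 0.0599 g 0.0
togo tool [-0.0075 -0.0004  0.1584] rot None
```

>>> drive_tool:
  steps:
    - [0,0,0,-0.008,-0.0005,0.035,0.06]
    - [0,0,0,0,0,0.035,0.06]
    - [0,0,0,0,0,0.035,0.06]
    - [0,0,0,0,0,0.03,0.06]
    - [0,0,0,0,0,0.015,0.05]
    - [0,0,0,0,0,0.0,0.045]
    - [0,0,0,0,0,0,0.045]

```text
clock: 14.37
tcp_pos: [0.4747, -0.1147, 0.0098]
eef_rot: [-2.328, -2.106, 0.003]
wrist_force: [0.6, 0.5, -0.2]
gripper_width: 0.045
grasp_force: 0.0
```

```bash
python3 - <<'E'
from go import *
togo([.4736,-.1165,.003])
E
```

```text
t 14.37 tcp [ 0.4747 -0.1147  0.0098] yaw_y -0.1003 z [-0.003  0.001 -1.   ] j [-0.237  0.437 -0.355  0.782 -0.     1.434] F [ 0.6  0.5 -0.2] T [ 0.    0.02 -0.03] w 0.045 g 0.0
togo tool [-0.0019 -0.0009  0.0068] rot None
```

Descend to about 3 mm and grip.

>>> drive_tool:
  steps:
    - [0,0,0,-0.0019,-0.0009,0.0065,0.045]
    - [0,0,0,0,0,0,0.045]
    - [0,0,0,0,0,0,0]
    - [0,0,0,0,0,0,0]
    - [0,0,0,0,0,0,0]
    - [0,0,0,0,0,0,0]
    - [0,0,0,0,0,0,0]
  newtons: 40

```text
clock: 14.95
tcp_pos: [0.4738, -0.1177, 0.0044]
eef_rot: [-2.333, -2.104, -0.0]
wrist_force: [-1.5, 0.8, 6.7]
gripper_width: 0.0338
grasp_force: 40.1
```

```bash
python3 st.py
```

```text
t 14.95 tcp [ 0.4738 -0.1177  0.0044] yaw_y -0.1034 z [-0.  0. -1.] j [-0.244  0.443 -0.363  0.764  0.     1.431] F [-1.5  0.8  6.7] T [0.25 0.17 0.07] w 0.0338 g 40.1
```

>>> drive_tool:
  steps:
    - [0,0,0,0,0,-0.039,0]
    - [0,0,0,0,0,-0.039,0]
    - [0,0,0,0,0,-0.039,0]
    - [0,0,0,0,0,-0.039,0]
    - [0,0,0,0,0,-0.039,0]
    - [0,0,0,0.0312,0.0086,0,0]
    - [0,0,0,0.0312,0.0086,0,0]
    - [0,0,0,0.0312,0.0086,0,0]
    - [0,0,0,0.0312,0.0086,0,0]
    - [0,0,0,0.0312,0.0086,0,0]
    - [0,0,0,0.0312,0.0086,0,0]
    - [0,0,0,0.0312,0.0086,0,0]
    - [0,0,0,0,0,0,0]
    - [0,0,0,0,0,0,0]

```text
clock: 16.12
tcp_pos: [0.5556, 0.0948, 0.1974]
eef_rot: [-2.328, -2.106, 0.004]
wrist_force: [-0.4, -0.7, -0.9]
gripper_width: 0.0338
grasp_force: 40.6
```

```bash
python3 - <<'E'
from go import *
from pin import lean
for n in("scene","side"): lean(n)
togo(O+.115*Z)
d=snap("wrist"); cv2.imwrite("pics/w2.png",d["pixels"])
E
```

```text
scene 85 a0,b0,lean,side [-0.0008 -0.0001 -0.0104 -0.0002] res 0.00068
side 111 a0,b0,lean,side [ 0.002  -0.0021 -0.0046  0.0204] res 0.00103
t 16.22 tcp [0.5551 0.0929 0.1975] yaw_y -0.1035 z [-0.004 -0.    -1.   ] j [0.166 0.384 0.117 1.307 0.    1.84 ] F [-0.1 -0.7 -1.4] T [-0.    0.01  0.02] w 0.0343 g 40.6
togo tool [0.0004 0.0013 0.0025] rot None
```

View pics/w2.png

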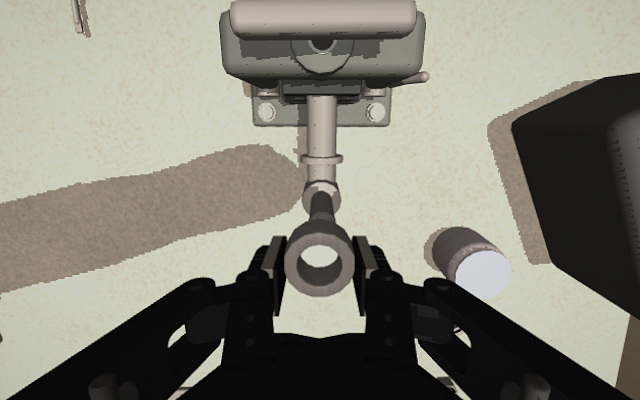

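Wrist view: ring held at (320,257); pin visible behind its rim near (322,210). Measure ring against pin in the same view.

```bash
cat > rel.py <<'E'
from go import *
import sys
ht=float(sys.argv[1]) # ring top above TCP
s,M=st(); d=snap("wrist"); C=cloud(d); t=s["tcp_pos"]
L=C-t
def hole():
    m=(np.abs(L[...,2]-ht)<.006)&(np.hypot(L[...,0],L[...,1])<.022)
    m=m.astype(np.uint8); c=max(cv2.findContours(m,cv2.RETR_EXTERNAL,cv2.CHAIN_APPROX_NONE)[0],key=cv2.contourArea)
    p=plane(d,c.reshape(-1,2),t[2]+ht)[:,:2]; cc,rr=cv2.minEnclosingCircle(p.astype(np.float32))
    return m.sum(),np.array(cc),rr
n,c,rr=hole(); print("ring",n,"rel tcp (vy,vx)",((c-t[:2])@vy[:2]).round(4),((c-t[:2])@vx[:2]).round(4),rr, "abs",c.round(4))
# wrist: pin points: top disc + barrel
P=C.reshape(-1,3)-O; a=P@vx;b=P@vy;z=P[:,2]
q=np.c_[a,b,z][(np.hypot(a,b)<.014)&(z>.03)&(z<.083)]
print("pin pts",len(q), q.min(0).round(4) if len(q) else "",q.max(0).round(4) if len(q) else "","mid vx",((q[:,0].max()+q[:,0].min())/2).round(4))
q2=q[q[:,2]<.075]; print("max b (expect .009)",np.percentile(q2[:,1],95).round(4))
E
python3 rel.py .0156
```

```text
t 16.27 tcp [0.555  0.0925 0.1977] yaw_y -0.1044 z [-0.004 -0.    -1.   ] j [0.165 0.384 0.116 1.307 0.    1.84 ] F [-0.5 -0.6 -0.6] T [-0.01 -0.02 -0.01] w 0.0337 g 40.6
ring 3075 rel tcp (vy,vx) 0.0008 0.0005 0.022704338654875755 abs [0.5556 0.0932]
pin pts 563 [-0.0081  0.0023  0.03  ] [0.0096 0.0098 0.0829] mid vx 0.0008
max b (expect .009) 0.0096
```

>>> drive_tool:
  steps:
    - [0,0,0,0.0003,0.002,0,0]
    - [0,0,0,0,0,0.018,0]
    - [0,0,0,0,0,0.01,0]
    - [0,0,0,0,0,0.01,0]
    - [0,0,0,0,0,0,0]

```text
clock: 16.73
tcp_pos: [0.5557, 0.0926, 0.1571]
eef_rot: [-2.331, -2.099, 0.01]
wrist_force: [-0.5, -1.3, -2.1]
gripper_width: 0.0341
grasp_force: 40.6
```

```bash
python3 rel.py .0156
```

```text
t 16.73 tcp [0.5557 0.0926 0.1571] yaw_y -0.1044 z [-0.008 -0.001 -1.   ] j [1.650e-01 4.120e-01 5.100e-02 1.218e+00 1.000e-03 1.840e+00] F [-0.5 -1.3 -2.1] T [-0.01  0.04  0.04] w 0.0341 g 40.6
ring 3069 rel tcp (vy,vx) 0.0011 0.0008 0.022639200091362 abs [0.5566 0.0936]
pin pts 675 [-0.0107 -0.0113  0.0301] [0.0108 0.0099 0.083 ] mid vx 0.0001
max b (expect .009) 0.0096
```

>>> drive_tool:
  steps:
    - [0,0,0,0,0.0005,0.012,0]
    - [0,0,0,0,0,0.012,0]
    - [0,0,0,0,0,0.012,0]
    - [0,0,0,0,0,0.008,0]
    - [0,0,0,0,0,0.003,0]
    - [0,0,0,0,0,0,0]
    - [0,0,0,0,0,0,0]

```text
clock: 17.37
tcp_pos: [0.5582, 0.0935, 0.1133]
eef_rot: [-2.332, -2.102, 0.002]
wrist_force: [0.5, -0.4, -0.9]
gripper_width: 0.0341
grasp_force: 40.6
```

```bash
python3 st.py
```

```text
t 17.37 tcp [0.5582 0.0935 0.1133] yaw_y -0.1035 z [-0.002  0.    -1.   ] j [ 1.650e-01  4.470e-01 -1.600e-02  1.111e+00  1.000e-03  1.840e+00] F [ 0.5 -0.4 -0.9] T [-0.02 -0.02  0.02] w 0.0341 g 40.6
```

>>> drive_tool:
  steps:
    - [0,0,0,0,-0.001,0.003,0]
    - [0,0,0,0,0,0.003,0]
    - [0,0,0,0,0,0,0]
    - [0,0,0,0,0,0,0]

```text
clock: 17.7
tcp_pos: [0.5568, 0.0935, 0.1068]
eef_rot: [-2.332, -2.102, 0.003]
wrist_force: [-0.1, 0.8, -0.9]
gripper_width: 0.0342
grasp_force: 40.6
```

```bash
python3 st.py
```

```text
t 17.7 tcp [0.5568 0.0935 0.1068] yaw_y -0.1035 z [-0.003  0.    -1.   ] j [ 1.660e-01  4.500e-01 -2.800e-02  1.095e+00  1.000e-03  1.840e+00] F [-0.1  0.8 -0.9] T [-0.    0.03 -0.03] w 0.0342 g 40.6
```

>>> drive_tool:
  steps:
    - [0,0,0,0,0,0,0.055]
    - [0,0,0,0,0,0,0.055]
    - [0,0,0,0,0,0,0.055]
    - [0,0,0,0,0,-0.038,0.055]
    - [0,0,0,0,0,-0.038,0.055]
    - [0,0,0,0,0,-0.038,0.055]
    - [0,0,0,0,0,0,0.055]
    - [0,0,0,0,0,0,0.055]

```text
clock: 18.37
tcp_pos: [0.5593, 0.0938, 0.2243]
eef_rot: [2.332, 2.102, 0.007]
wrist_force: [-1.0, -0.5, -1.2]
gripper_width: 0.055
grasp_force: 0.0
```

```bash
python3 - <<'E'
from go import *
for n in("scene","wrist"):
    d=snap(n); P=cloud(d).reshape(-1,3)-O; a=P@vx;b=P@vy;z=P[:,2]; rho=np.hypot(a,b)
    q=z[(rho>.0115)&(rho<.0165)&(z>.01)&(z<.1)]; print(n,len(q),"top of ring above O (exp .042):",np.percentile(q,[25,50,75,95]).round(4))
    q=z[(rho<.005)&(z>.03)&(z<.1)]; print("tip z",np.median(q).round(4))
togo([.519,-.246,.16])
cv2.imwrite("pics/w3.png",d["pixels"])
E
```

```text
scene 84 top of ring above O (exp .042): [0.0223 0.0401 0.0419 0.0437]
tip z 0.084
wrist 396 top of ring above O (exp .042): [0.0409 0.0414 0.0419 0.0425]
tip z 0.0849
t 18.47 tcp [0.5569 0.0934 0.2204] yaw_y -0.1035 z [-0.003  0.    -1.   ] j [1.660e-01 3.770e-01 1.660e-01 1.363e+00 1.000e-03 1.840e+00] F [0.2 0.5 0.1] T [-0.02  0.04  0.02] w 0.0553 g 0.0
togo tool [-0.3415 -0.0024  0.0605] rot None
```

View pics/w3.png

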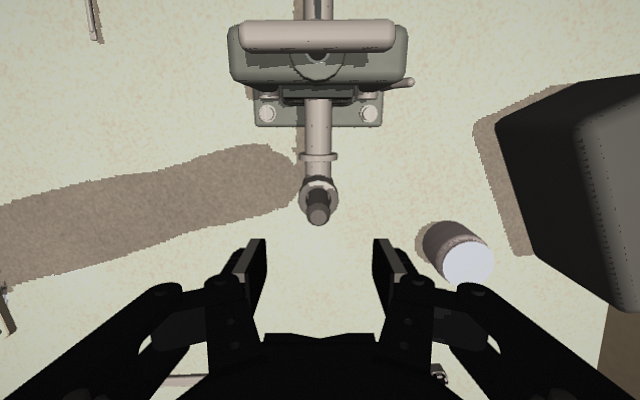

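The thick ring sits on the shoulder (320,190). On to the thin one.

>>> drive_tool:
  steps:
    - [0,0,0,-0.0342,0,0,0.06]
    - [0,0,0,-0.0342,0,0,0.06]
    - [0,0,0,-0.0342,0,0,0.06]
    - [0,0,0,-0.0342,0,0,0.06]
    - [0,0,0,-0.0342,0,0,0.06]
    - [0,0,0,-0.0342,0,0,0.06]
    - [0,0,0,-0.0342,0,0,0.06]
    - [0,0,0,-0.0342,0,0.02,0.06]
    - [0,0,0,-0.0342,0,0.02,0.06]
    - [0,0,0,-0.0342,-0.0024,0.02,0.06]
    - [0,0,0,0,0,0.02,0.06]
    - [0,0,0,0,0,0,0.06]
    - [0,0,0,0,0,0,0.06]
    - [0,0,0,0,0,0,0.06]

```text
clock: 19.63
tcp_pos: [0.5192, -0.2456, 0.1407]
eef_rot: [-2.33, -2.102, 0.003]
wrist_force: [0.4, -0.2, 0.2]
gripper_width: 0.0601
grasp_force: 0.0
```

```bash
python3 ring.py .519 -.246 .008 -.002
```

```text
ring 650 plane (0.5202, -0.2457, 0.0178) [ 0.5201 -0.2456] cloud (0.5202, -0.2463, 0.0179) z 0.0074
t 19.68 tcp [ 0.5199 -0.2456  0.1416] yaw_y -0.1019 z [-0.002  0.    -1.   ] j [-4.410e-01  4.410e-01  5.300e-02  1.185e+00 -1.000e-03  1.232e+00] F [ 0.4 -0.3  0. ] T [0.04 0.   0.01] w 0.06 g 0.0
togo tool [1.000e-04 5.000e-04 1.436e-01] rot None
```

>>> drive_tool:
  steps:
    - [0,0,0,0,0.0005,0.036,0.05]
    - [0,0,0,0,0,0.036,0.045]
    - [0,0,0,0,0,0.036,0.045]
    - [0,0,0,0,0,0.022,0.045]
    - [0,0,0,0,0,0.008,0.042]
    - [0,0,0,0,0,0,0.042]
    - [0,0,0,0,0,0,0.042]
    - [0,0,0,0,0,0,0.042]

```text
clock: 20.35
tcp_pos: [0.5216, -0.247, 0.0053]
eef_rot: [2.331, 2.103, -0.0]
wrist_force: [-0.4, 0.2, 0.4]
gripper_width: 0.0421
grasp_force: 0.0
```

```bash
python3 - <<'E'
from go import *
togo([.5201,-.246,-.002])
E
```

```text
t 20.35 tcp [ 0.5216 -0.247   0.0053] yaw_y -0.1027 z [ 0.001 -0.002 -1.   ] j [-4.420e-01  5.790e-01 -1.130e-01  8.770e-01 -1.000e-03  1.232e+00] F [-0.4  0.2  0.4] T [ 0.03 -0.01  0.  ] w 0.0421 g 0.0
togo tool [ 0.0008 -0.0016  0.0073] rot None
```

>>> drive_tool:
  steps:
    - [0,0,0,0.0005,-0.001,0.004,0.042]
    - [0,0,0,0,0,0.002,0.042]
    - [0,0,0,0,0,0,0.042]
    - [0,0,0,0,0,0,0.042]

```text
clock: 20.68
tcp_pos: [0.5196, -0.2463, -0.0017]
eef_rot: [2.333, 2.103, -0.001]
wrist_force: [0.3, 0.6, 6.7]
gripper_width: 0.042
grasp_force: 3.0
```

```bash
python3 st.py
```

```text
t 20.68 tcp [ 0.5196 -0.2463 -0.0017] yaw_y -0.1035 z [-0.    -0.001 -1.   ] j [-4.420e-01  5.850e-01 -1.240e-01  8.620e-01 -1.000e-03  1.232e+00] F [0.3 0.6 6.7] T [ 0.14 -0.05 -0.02] w 0.042 g 3.0
```

>>> drive_tool:
  steps:
    - [0,0,0,0,0,-0.002,0.042]
    - [0,0,0,0,0,-0.0005,0.03]
    - [0,0,0,0,0,0,0]
    - [0,0,0,0,0,0,0]
    - [0,0,0,0,0,0,0]
    - [0,0,0,0,0,0,0]
    - [0,0,0,0,0,0,0]
  newtons: 40

```text
clock: 21.27
tcp_pos: [0.5186, -0.246, 0.0001]
eef_rot: [-2.332, -2.103, 0.003]
wrist_force: [-0.9, 0.6, 5.9]
gripper_width: 0.0331
grasp_force: 39.3
```

```bash
python3 st.py
```

```text
t 21.27 tcp [ 5.186e-01 -2.460e-01  1.000e-04] yaw_y -0.1036 z [-0.002 -0.    -1.   ] j [-4.420e-01  5.830e-01 -1.220e-01  8.680e-01 -1.000e-03  1.232e+00] F [-0.9  0.6  5.9] T [0.06 0.22 0.  ] w 0.0331 g 39.3
```

>>> drive_tool:
  steps:
    - [0,0,0,0,0,-0.03,0]
    - [0,0,0,0,0,-0.039,0]
    - [0,0,0,0,0,-0.039,0]
    - [0,0,0,0,0,-0.039,0]
    - [0,0,0,0,0,-0.039,0]
    - [0,0,0,0,0,-0.009,0]
    - [0,0,0,0.0341,0.0002,0,0]
    - [0,0,0,0.0341,0.0002,0,0]
    - [0,0,0,0.0341,0.0002,0,0]
    - [0,0,0,0.0341,0.0002,0,0]
    - [0,0,0,0.0341,0.0002,0,0]
    - [0,0,0,0.0341,0.0002,0,0]
    - [0,0,0,0.0341,0.0002,0,0]
    - [0,0,0,0.0341,0.0002,0,0]
    - [0,0,0,0.0341,0.0002,0,0]
    - [0,0,0,0.0341,0.0002,0,0]
    - [0,0,0,0,0,0,0]
    - [0,0,0,0,0,0,0]
    - [0,0,0,0,0,0,0]

```text
clock: 22.85
tcp_pos: [0.5556, 0.0929, 0.1934]
eef_rot: [-2.331, -2.102, 0.006]
wrist_force: [-0.3, -0.3, -0.8]
gripper_width: 0.0333
grasp_force: 40.0
```

```bash
python3 rel.py .008; python3 -c "
from go import *
togo(O+.0005*vx+.115*Z)
d=snap('wrist'); cv2.imwrite('pics/w4.png',d['pixels'][150:350,200:440])"
```

```text
t 22.85 tcp [0.5556 0.0929 0.1934] yaw_y -0.103 z [-0.005 -0.001 -1.   ] j [0.166 0.388 0.111 1.299 0.    1.839] F [-0.3 -0.3 -0.8] T [-0.04 -0.08  0.04] w 0.0333 g 40.0
ring 2691 rel tcp (vy,vx) 0.0001 0.0002 0.022506630048155785 abs [0.5558 0.0929]
pin pts 876 [-0.0133 -0.0095  0.03  ] [0.0137 0.0139 0.083 ] mid vx 0.0002
max b (expect .009) 0.0118
t 22.9 tcp [0.5557 0.0923 0.1936] yaw_y -0.1042 z [-0.004 -0.    -1.   ] j [0.164 0.387 0.111 1.299 0.    1.839] F [ 0.1 -0.8 -0.4] T [-0.04 -0.02  0.02] w 0.0337 g 40.0
togo tool [ 0.001   0.0011 -0.0014] rot None
```

View pics/w4.png

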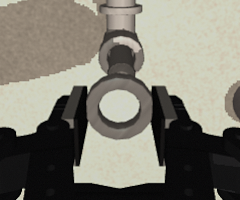

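The crop shows the thin ring level between the pads at (120,105), the pin directly behind it.

>>> drive_tool:
  steps:
    - [0,0,0,0.0008,0.001,0,0]
    - [0,0,0,0,0,0.016,0]
    - [0,0,0,0,0,0.01,0]
    - [0,0,0,0,0,0.01,0]
    - [0,0,0,0,0,0,0]
    - [0,0,0,0,0,0,0]

```text
clock: 23.45
tcp_pos: [0.5565, 0.0933, 0.1574]
eef_rot: [-2.332, -2.1, 0.006]
wrist_force: [0.1, 0.8, -0.7]
gripper_width: 0.0335
grasp_force: 40.0
```

```bash
python3 st.py
```

```text
t 23.45 tcp [0.5565 0.0933 0.1574] yaw_y -0.1042 z [-0.005 -0.    -1.   ] j [1.660e-01 4.110e-01 5.100e-02 1.215e+00 1.000e-03 1.841e+00] F [ 0.1  0.8 -0.7] T [-0.   -0.02 -0.  ] w 0.0335 g 40.0
```

>>> drive_tool:
  steps:
    - [0,0,0,0,0,0.012,0]
    - [0,0,0,0,0,0.01,0]
    - [0,0,0,0,0,0.007,0]
    - [0,0,0,0,0,0.004,0]
    - [0,0,0,0,0,0,0]
    - [0,0,0,0,0,0,0]

```text
clock: 23.95
tcp_pos: [0.557, 0.0938, 0.1252]
eef_rot: [-2.332, -2.102, 0.004]
wrist_force: [0.3, -0.3, -0.5]
gripper_width: 0.0331
grasp_force: 40.0
```

```bash
python3 st.py
```

```text
t 23.95 tcp [0.557  0.0938 0.1252] yaw_y -0.1035 z [-0.003  0.    -1.   ] j [ 1.660e-01  4.350e-01 -1.000e-03  1.138e+00  1.000e-03  1.841e+00] F [ 0.3 -0.3 -0.5] T [-0.    0.02  0.01] w 0.0331 g 40.0
```

Lower 2 mm more, release, and lift off.

>>> drive_tool:
  steps:
    - [0,0,0,0,0,0.002,0]
    - [0,0,0,0,0,0,0]
    - [0,0,0,0,0,0,0.055]
    - [0,0,0,0,0,0,0.055]
    - [0,0,0,0,0,0,0.055]
    - [0,0,0,0,0,0,0.055]
    - [0,0,0,0,0,-0.035,0.055]
    - [0,0,0,0,0,-0.035,0.055]
    - [0,0,0,0,0,-0.035,0.055]
    - [0,0,0,0,0,0,0.055]
    - [0,0,0,0,0,0,0.055]

```text
clock: 24.87
tcp_pos: [0.5591, 0.0941, 0.2313]
eef_rot: [2.332, 2.103, 0.006]
wrist_force: [-0.3, -0.5, -1.0]
gripper_width: 0.055
grasp_force: 0.0
```

```bash
python3 st.py; python3 - <<'E'
from go import *
for n in("scene","wrist"):
    d=snap(n); P=cloud(d).reshape(-1,3)-O; a=P@vx;b=P@vy;z=P[:,2]; rho=np.hypot(a,b)
    q=z[(rho>.0115)&(rho<.0165)&(z>.01)&(z<.1)]; print(n,len(q),"top (exp .050):",np.percentile(q,[25,50,75,95]).round(4))
    t=(rho<.007)&(z>.075)&(z<.1); print("tip",a[t].mean().round(4),b[t].mean().round(4),z[t].mean().round(4))
q=cloud(d).reshape(-1,3); q=q[(q[:,2]>.196)&(q[:,2]<.212)&(np.linalg.norm(q[:,:2]-V[:2],axis=1)<.06)]
b=cv2.minAreaRect(q[:,:2].astype(np.float32)); print("bar",b)
cv2.imwrite('pics/w5.png',d['pixels'])
E
```

```text
t 24.87 tcp [0.5591 0.0941 0.2313] yaw_y -0.1035 z [ 0.004  0.001 -1.   ] j [1.660e-01 3.720e-01 1.870e-01 1.382e+00 1.000e-03 1.841e+00] F [-0.3 -0.5 -1. ] T [-0.01 -0.    0.02] w 0.055 g 0.0
scene 79 top (exp .050): [0.0233 0.0479 0.0496 0.0517]
tip 0.0011 0.0002 0.0841
wrist 406 top (exp .050): [0.0489 0.0494 0.0498 0.0504]
tip 0.0001 0.0008 0.0843
bar ((0.5687814354896545, 0.202528715133667), (0.014401307329535484, 0.08044014871120453), 84.60308837890625)
```

View pics/w5.png

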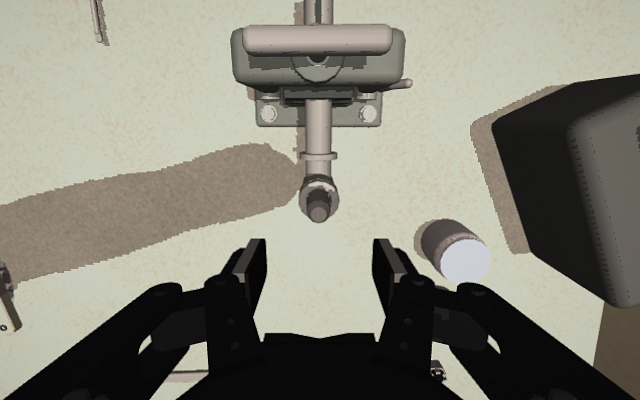

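Both rings are seated (top 50 mm above the kingpin axis as expected), the pin is upright and the bar is back at its tight angle.

```bash
python3 -c "
from plant import job
print(job.job_done())"
```

```text
the job is handed in; nothing more can be done
None
```

The job is handed in at about 25 s: the pin is upright to within measurement (about 0.01 rad), the screw is back at its original tight angle, and the thick then thin spacers sit on the shoulder with nothing else touched.

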